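Index the board tray with the sprung collar

TASK

The circuit-board tray of the fixture is locked in its first notch by the sprung collar. Pull the collar straight up, turn it to its rest notch and let go so that it stays parked up by itself; then slide the tray by its black handle, past the middle notch, to the notch at the other end. Turn the collar back and let it drop fully home so that its pin locks the tray in that last notch, let go, and leave the other things on the bench where they are.

Things in the scene. Friction and masses are not known exactly. Their poses are not given: they have to be found in the camera images.
- fixture: Fixed fixture on the bench: aluminium base plate 240 (x) x 330 (y) x 12 mm; origin at the middle of its underside, z up, y along the tray's slide. A grey bracket, 60 mm wide in y, top 48 mm high, stands at x = +29 to +117 mm over the tray's edge and carries the crown and the collar, whose axis is vertical at x = +60 mm, y = 0.
- crown (a point): On the collar's axis, level with the top (68 mm high) of the fixed steel crown, 54 mm across, below the collar. Axes as the fixture's. The crown has two opposite deep slots (collar turn 0) and two rest notches 3 mm deep (turn 1.31) for the two dogs under the collar.
- collar_grip (a point): On the collar's vertical axis, at mid height of its knurled grip, a cylinder 44 mm in diameter that (locked) stands from 78 to 120 mm above the bench, with a flat cap 4 mm higher; the point is then 101 mm high. Below the grip is a flange 60 mm across, 8 mm thick. The point rises with the collar; its axes turn with it (x towards the nose, z up).
- collar_nose (a point): Tip of the dark pointer nose, 9 mm wide, on the collar's flange, 50 mm from the axis, 74 mm high when locked. Points along the fixture's +x when locked, about 75 degrees counter-clockwise from that (seen from above) when parked.
- collar_lift (a joint): Height of the collar above locked (m): 0 locked home, at most 0.020. A spring pulls it down with about 5 N at 0 and 9 N at 0.020, plus 2.7 N of weight. The collar's two dogs leave the crown's deep slots at 0.014, and only above this can it be turned; parked in the rest notches it stands at 0.011, with its pin clear of the tray.
- collar (a joint): Turn of the collar (rad), counter-clockwise seen from above positive, stops at -0.05 and 1.36: within about 0.08 of 0 the dogs can drop into the deep slots (locked), within about 0.1 of 1.31 into the 3 mm deep rest notches (parked). Turns easily once lifted.
- tray_handle (a point): On the middle line of the tray's black upright handle block, 26 (x) x 24 (y) mm, standing from 22 to 72 mm above the bench; the point is 55 mm high. Axes as the fixture's. With the tray at 0 it is at x = -80, y = -50 mm in the fixture's frame. The tray is a dark steel plate 172 x 150 mm carrying a green board, all lower than 40 mm.
- last_notch (a point): Middle of the last of three notches in the steel index bar on the tray's +x edge, at the bar's top, 32 mm high; moves with the tray. Notches are 12 mm wide along y and 50 mm apart. It must come below the collar's axis, so that the collar's pin (8 mm thick, rounded end) drops in, with about 2 mm of play either way.
- tray (a joint): Travel of the tray (m) towards the fixture's +y: first notch under the pin at 0 (start), middle one at 0.050, last one at 0.100, end stop at 0.115. Friction about 1.5 N; stays where left. Cannot leave a notch that the pin is in. If the collar is dropped with the pin beside a notch, the pin rides on the bar (lift 0.007) and snaps in as the tray is slid over the notch.
- screwdriver: Loose black-handled screwdriver, 190 mm long, lying beside the fixture; origin on the bench below it, shaft to its +x. Leave it alone.
- spool: Loose metal solder spool with black ends, 62 mm across, 50 mm tall, standing beside the fixture; origin at the middle of its underside. Leave it alone.
- meter: Loose grey hand meter, 80 x 160 x 36 mm, lying beyond the fixture; origin at the middle of its underside. Leave it alone.

How it is judged:
By the outcome, as a careful person would: the job done as asked, in the order asked, and still so for the second after the job is handed in, with the robot touching nothing.
It also fails if it takes over 64 s, if anything falls off the work surface, if the arm or the gripper's body presses on something with over 40 N, if the wrist force passes 120 N, or if a joint passes its speed limit or range.

ROBOT

A 6-joint arm with a two-finger parallel gripper is mounted at the origin on the work surface. World frame = base frame: x ahead of the robot, y to its left, z up, the work surface at z = 0. Lengths are in m, angles in rad, forces in N, time in s.
With the tool pointing down it reaches from about 0.275 to 1 m from the base axis. Payload 8.4 kg.
Tool frame: the origin (TCP) lies on the centre line of the jaws, within the pads' length; the fingertips stand 17 mm ahead of it and the grasp point (between the pads) lies 2 mm behind it (bot.tcp_to_tips is the z of the fingertips in the tool frame, in m); z points along the fingers, y is the line along which they close (so a half turn about z gives the same grasp; the last joint's range is limited). The gripper opens to 85 mm and grips with 20 to 120 N. Pads are 22 mm wide; open, the fingers measure 114 mm over their backs; the gripper's body (76 mm by 85 mm) begins 54 mm behind the grasp point. The pads swing forward as they close: fully open they stand 13 mm farther back than shut.
Start: joints at [-1.12, 0.353, 1.633, -0, 1.155, -0.002], TCP at [0.273, -0.562, 0.248] pointing down, gripper open.
Joint ranges: [-2.63, 2.63], [-0.92, 2.1], [0.06, 2.66], [-1.3, 4.44], [0, 2.69], [-3.02, 3.02]. Speed limits (rad/s): [2.22, 2.22, 2.79, 3.14, 3.14, 3.14].

INTERFACE

Orientations are given as a unit quaternion [x, y, z, w].
In Python, from workcell import bot, hand, kinematics, get_obs, vision, hand_in gives the robot as it stands. The module is installed in compiled form; this text tells all that it offers. Calls block until the motion is done:
- bot.reach(position, orientation): joint-space move of the TCP to a pose.
- bot.servo_line(position, ori=None, velocity=0.15): straight line of the TCP; ori=None keeps the orientation; velocity is the mean speed in m/s.
- bot.goto_joints(angles): joint-space move.
- hand.move_gripper(opening, strength=None): finger opening in m; strength is the grip in N (None keeps the last); returns when the fingers have stopped.
- bot.dwell(seconds).
- kinematics.solve_ik(position, orientation): joint angles nearest the present ones, or None.
- get_obs(): the state.
- vision.read_camera(name): name is "scene" or "top" or "wrist"; returns a dict with "frame" (420x560x3 uint8, red, green, blue), "intrinsics" (3x3 intrinsics, pixels), "view" (4x4, takes a point from world to camera coordinates). Camera axes: x right, y down, z forward; pixel columns grow to the right and rows downward; lengths in m; the calibration is good to about 2 mm. The wrist camera is an equidistant fisheye: a pixel r from the principal point sees the ray r / f radians off the axis. A picture is of the moment at which its call begins. There is no depth.
A pose or a line that the arm cannot do raises bot.IKError and nothing moves.
- hand_in(): hands the job in; it is judged then, once.
The state is a dict: "time_s": time; "joint_pos": joint angles; "joint_vel": joint speeds; "joint_efforts": joint torques, N m; "position": TCP position; "orientation": TCP orientation; "wrist_force": force on the tool from outside, world axes, zero at the start; "ft_torque": the same for the moment, N m; "gripper_width": finger opening in m; "grip_force": force on a finger pad.
Only numpy, scipy, OpenCV 4.12 (cv2) and the standard library are available. Lean on these libraries where they do the work, as an engineer would, in place of code of your own. Each camera call takes 0.05 s, during which the arm holds its last target. There are 200 camera calls.

## Working session

There is one attempt and no reset: what is moved stays moved. The work goes in short steps, each a Python script; the robot and the scene stay as the last script left them, time stands still between calls to the robot, and variables do not carry over. Pictures are saved under pics/ and viewed, at most 10 in all, crops included, and the job is handed in when it is done.

```bash
mkdir -p pics && cat > h.py <<'E'
import numpy as np, cv2
from workcell import bot, hand, kinematics, get_obs, vision, hand_in
def snap(name, fn):
    c=vision.read_camera(name); cv2.imwrite(fn, c["frame"][:,:,::-1]); return c
def ray(c,u,v):
    K,V=np.array(c["intrinsics"]),np.array(c["view"])
    d=np.array([(u-K[0,2])/K[0,0],(v-K[1,2])/K[1,1],1]); R,t=V[:3,:3],V[:3,3]
    return -R.T@t, R.T@d
def onplane(c,u,v,z):
    o,d=ray(c,u,v); return o+d*(z-o[2])/d[2]
E
python3 - <<'E'
from h import *
import pickle
d={}
for n in("scene","top"):
    d[n]=snap(n,f"pics/{n}0.png"); print(n,np.round(d[n]["intrinsics"],1).tolist(),np.round(d[n]["view"],3).tolist())
pickle.dump(d,open("c0.pkl","wb")); o=get_obs(); print(o["time_s"],o["orientation"],o["wrist_force"])
E
```

```text
scene [[463.4, 0.0, 279.0], [0.0, 463.4, 214.7], [0.0, 0.0, 1.0]] [[-0.239, 0.971, 0.004, 0.11], [0.773, 0.193, -0.604, -0.454], [-0.587, -0.142, -0.797, 1.409], [0.0, 0.0, 0.0, 1.0]]
top [[383.4, 0.0, 283.2], [0.0, 383.4, 210.7], [0.0, 0.0, 1.0]] [[0.015, -1.0, -0.002, 0.048], [-0.981, -0.015, -0.191, 0.627], [0.191, 0.005, -0.982, 0.793], [0.0, 0.0, 0.0, 1.0]]
0.1 [ 9.74479285e-01  2.24476545e-01 -1.60436584e-04 -6.14605361e-04] [-0.26678074  0.25708185 -0.08260151]
```

View pics/top0.png

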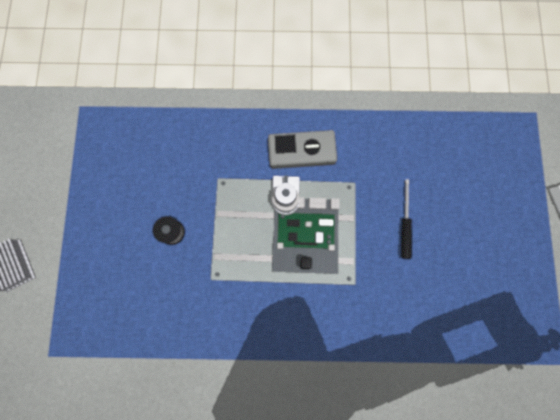

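View pics/scene0.png

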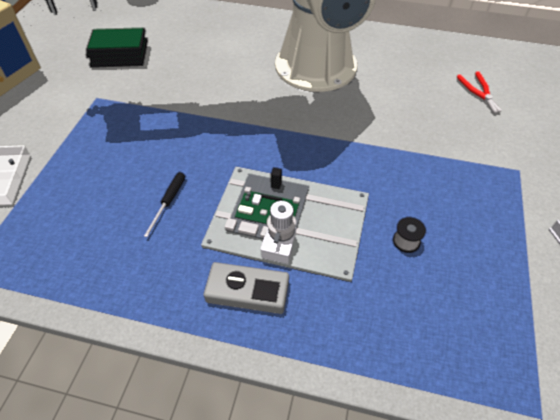

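The top view shows the plate with corners near (218,179), (356,182), (355,284) and (212,280). The collar cap is near (287,190) and the handle near (305,262). Fixture +x points up in the picture. The screwdriver, spool and meter are clear of the fixture's sides.

```bash
cat > fix.py <<'E'
from h import *
import pickle
d=pickle.load(open("c0.pkl","rb"))
for n,(cu,cv) in dict(top=(240,240),scene=(330,215)).items():
    c=d[n]; hsv=cv2.cvtColor(c["frame"],cv2.COLOR_RGB2HSV)
    blue=cv2.inRange(hsv,(100,90,20),(125,255,255)); m=cv2.morphologyEx(255-blue,cv2.MORPH_OPEN,np.ones((3,3)))
    cs,_=cv2.findContours(m,cv2.RETR_EXTERNAL,cv2.CHAIN_APPROX_NONE)
    k=[x for x in cs if cv2.pointPolygonTest(x,(cu,cv),False)>0 and cv2.contourArea(x)<40000]
    print(n,"cam",ray(c,0,0)[0].round(3),len(k))
    if not k: continue
    P=np.array([onplane(c,u,v,.012)[:2] for u,v in k[0][:,0]])
    r=cv2.minAreaRect((P*1000).astype(np.float32)); print(r)
    def fit(r):
        # refine: robust line fit per side
        yaw=np.deg2rad(r[2]); 
        yaw=(yaw+np.pi/4)%(np.pi/2)-np.pi/4
        ctr=np.array(r[0])/1000; R=np.array([[np.cos(yaw),-np.sin(yaw)],[np.sin(yaw),np.cos(yaw)]])
        L=(P-ctr)@R; out=[]
        for ax,h in((0,.12),(1,.165)):
            for s in(-1,1):
                q=L[(abs(L[:,ax]-s*h)<.008)&(abs(L[:,1-ax])<(.165 if ax==0 else .12)-.02)]
                if ax==0 and s>0: q=q[abs(q[:,1])>.06]
                l=cv2.fitLine(q.astype(np.float32),cv2.DIST_HUBER,0,1e-4,1e-4).ravel()
                a=(np.arctan2(l[1],l[0])+np.pi/4)%(np.pi/2)-np.pi/4
                q0=l[2+ax]+ (0-l[3-ax])*l[ax]/l[1-ax]
                out.append((ax,s,len(q),round(float(q0),4),round(float(yaw+a),4)))
        c2=ctr+R@np.array([(out[0][3]+out[1][3])/2,(out[2][3]+out[3][3])/2])
        print(out,"size",out[1][3]-out[0][3],out[3][3]-out[2][3],"ctr",c2.round(4),"yaw",yaw)
    fit(r)
c=d["top"];g=cv2.cvtColor(c["frame"],cv2.COLOR_RGB2GRAY)
im=cv2.resize(c["frame"][165:295,200:370,::-1],None,fx=4.5,fy=4.5,interpolation=cv2.INTER_CUBIC);cv2.imwrite("pics/topcrop.png",im)
print(onplane(c,287,190,.124),onplane(c,305,262,.072))
E
python3 fix.py
```

```text
top cam [0.463 0.053 0.898] 1
((596.1382446289062, 54.799468994140625), (331.2477111816406, 253.55386352539062), 88.91242980957031)
[(0, -1, 128, -0.1256, -0.0188), (0, 1, 71, 0.1149, -0.0184), (1, -1, 85, -0.1655, -0.0204), (1, 1, 85, 0.1645, -0.0188)] size 0.2405 0.33 ctr [0.5908 0.0544] yaw -0.018981680669539536
scene cam [1.204 0.18  0.848] 1
((584.7390747070312, 53.723236083984375), (331.7123718261719, 266.8587341308594), 88.85409545898438)Traceback (most recent call last):
  File "fix.py", line 29, in <module>
    fit(r)
    ~~~^^^
  File "fix.py", line 23, in fit
    l=cv2.fitLine(q.astype(np.float32),cv2.DIST_HUBER,0,1e-4,1e-4).ravel()
      ~~~~~~~~~~~^^^^^^^^^^^^^^^^^^^^^^^^^^^^^^^^^^^^^^^^^^^^^^^^^
cv2.error: OpenCV(4.12.0) /io/opencv/modules/imgproc/src/linefit.cpp:50: error: (-215:Assertion failed) count > 0 in function 'fitLine2D_wods'
```

```bash
cat >> h.py <<'E'
from scipy.spatial.transform import Rotation as Ro
C=np.array([.5908,.0544]); YAW=-.019
def F(x,y,z):
    c,s=np.cos(YAW),np.sin(YAW); return np.array([C[0]+c*x-s*y,C[1]+s*x+c*y,z])
def Q(phi):  # tool down, closing line (tool y) at fixture angle phi
    a=phi+YAW; y=np.array([np.cos(a),np.sin(a),0]); z=np.array([0,0,-1.]); return Ro.from_matrix(np.c_[np.cross(y,z),y,z]).as_quat()
def px(c,p):
    K,V=np.array(c["intrinsics"]),np.array(c["view"]); q=K@(V[:3,:3]@p+V[:3,3]); return (q[:2]/q[2]).round(1)
E
python3 - <<'E'
from h import *
import pickle
d=pickle.load(open("c0.pkl","rb"));ims=[]
for n,(u,v) in dict(top=(230,170),scene=(205,160)).items():
    c=d[n];s=5 if n=="top" else 4;w,h=(80,110) if n=="top" else (100,120)
    if n=="top":u=255
    im=cv2.resize(c["frame"][v:v+h,u:u+w,::-1],None,fx=s,fy=s,interpolation=cv2.INTER_CUBIC)
    for p in[F(60,0,124),F(-80,-50,72),F(110,0,74)]:
        pass
    for p in[F(.06,0,.124),F(-.08,-.05,.072),F(.11,0,.074)]:
        q=px(c,p);print(n,q);cv2.drawMarker(im,tuple(int((a-b+.5)*s) for a,b in zip(q,(u,v))),(0,0,255),0,14,1)
    ims.append(im[:480] if n=="scene" else im[:480])
cv2.imwrite("pics/chk.png",np.hstack(ims))
for ph in np.arange(-np.pi,np.pi,.4):
    a=[kinematics.solve_ik(F(.06,0,.2),Q(p)) for p in(ph,ph+1.31)]
    print(round(ph,2),[None if q is None else (round(q[0],2),round(q[5],2)) for q in a])
print(bot.tcp_to_tips,kinematics.solve_ik(F(-.08,-.05,.15),Q(np.pi/2)),kinematics.solve_ik(F(-.08,-.05,.15),Q(-np.pi/2)))
E
```

```text
top [285.2 193.2]
top [306.3 263.4]
top [285.9 176.7]
scene [282.2 207. ]
scene [276.3 169.8]
scene [275.6 241.3]
-3.14 [None, (np.float64(0.08), np.float64(1.93))]
-2.74 [(np.float64(0.08), np.float64(2.84)), (np.float64(0.08), np.float64(1.53))]
-2.34 [(np.float64(0.08), np.float64(2.44)), (np.float64(0.08), np.float64(1.13))]
-1.94 [(np.float64(0.08), np.float64(2.04)), (np.float64(0.08), np.float64(0.73))]
-1.54 [(np.float64(0.08), np.float64(1.64)), (np.float64(0.08), np.float64(0.33))]
-1.14 [(np.float64(0.08), np.float64(1.24)), (np.float64(0.08), np.float64(-0.07))]
-0.74 [(np.float64(0.08), np.float64(0.84)), (np.float64(0.08), np.float64(-0.47))]
-0.34 [(np.float64(0.08), np.float64(0.44)), (np.float64(0.08), np.float64(-0.87))]
0.06 [(np.float64(0.08), np.float64(0.04)), (np.float64(0.08), np.float64(-1.27))]
0.46 [(np.float64(0.08), np.float64(-0.36)), (np.float64(0.08), np.float64(-1.67))]
0.86 [(np.float64(0.08), np.float64(-0.76)), (np.float64(0.08), np.float64(-2.07))]
1.26 [(np.float64(0.08), np.float64(-1.16)), (np.float64(0.08), np.float64(-2.47))]
1.66 [(np.float64(0.08), np.float64(-1.56)), (np.float64(0.08), np.float64(-2.87))]
2.06 [(np.float64(0.08), np.float64(-1.96)), (np.float64(0.08), np.float64(3.01))]
2.46 [(np.float64(0.08), np.float64(-2.36)), (np.float64(0.08), np.float64(2.61))]
2.86 [(np.float64(0.08), np.float64(-2.76)), (np.float64(0.08), np.float64(2.21))]
0.017 [ 8.68616138e-03  2.99101819e-01  1.96582861e+00 -4.44089210e-16
  8.76662221e-01 -1.54311017e+00] [ 8.68616138e-03  2.99101819e-01  1.96582861e+00 -4.44089210e-16
  8.76662221e-01  1.59848249e+00]
```

View pics/chk.png

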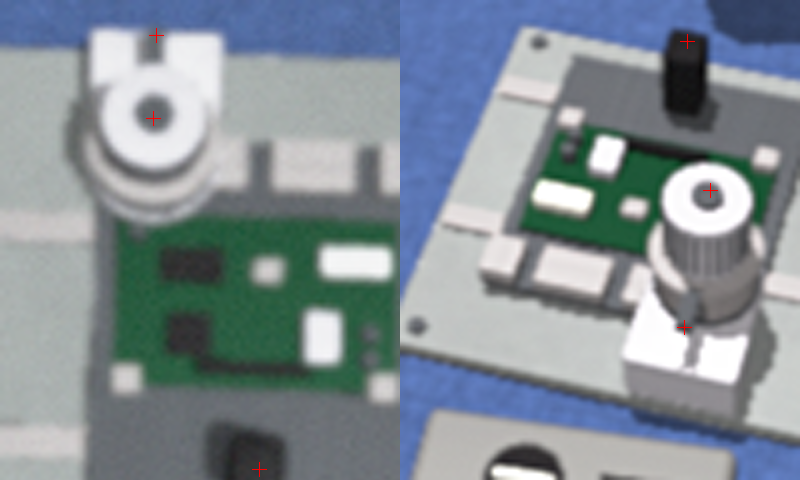

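Both views agree: the predicted cap, handle and nose marks fall on the parts to within about 2 mm. Next is gripping the collar.

```bash
cat >> h.py <<'E'
def st(t=""):
    o=get_obs(); print(t,"t%.1f"%o["time_s"],"p",np.round(o["position"],4),"F",np.round(o["wrist_force"],1),"M",np.round(o["ft_torque"],2),"w%.4f g%.0f"%(o["gripper_width"],o["grip_force"]),flush=True); return o
E
python3 - <<'E'
from h import *
bot.reach(F(.06,0,.20),Q(-.74)); st("above")
bot.servo_line(F(.06,0,.104),velocity=.12); st("down")
hand.move_gripper(.0,20); st("closed")
bot.dwell(.2); o=st("settled"); snap("scene","pics/grip.png")
a=-.74+YAW; f=np.array(o["wrist_force"]); print("along closing",f[0]*np.cos(a)+f[1]*np.sin(a))
E
```

```text
above t2.7 p [0.6509 0.0523 0.2001] F [-0.7 -0.7  0.3] M [-0.04  0.03  0.02] w0.0856 g0
down t3.6 p [0.6514 0.0533 0.1047] F [ 0.2 -0.   0.2] M [ 0.04 -0.02  0.08] w0.0853 g0
closed t4.1 p [0.6528 0.0518 0.1055] F [ 5.2 -7.6  4.1] M [-1.15 -0.5  -0.01] w0.0437 g23
settled t4.3 p [0.6528 0.0519 0.1055] F [ 3.6 -8.5  3.4] M [-1.05 -0.45  0.03] w0.0434 g23
along closing 8.46450052125293
```

```bash
sed -i 's/^C=.*/C=np.array([.5935,.0541])/' h.py && python3 - <<'E'
from h import *
bot.servo_line(F(.06,0,.104),velocity=.02); st("centred")
hand.move_gripper(.0,70); st("grip")
bot.servo_line(F(.06,0,.121),velocity=.03);bot.dwell(.2); st("lift")
E
```

```text
Traceback (most recent call last):
  File "h.py", line 14, in F
    c,s=np.cos(YAW),np.sin(YAW); return np.array([C[0]+c*x-s*y,C[1]+s*x+c*y,z])
               ^^^
NameError: name 'YAW' is not defined
```

```bash
sed -i 's/^C=.*/C=np.array([.5935,.0541]); YAW=-.019/' h.py && python3 - <<'E'
from h import *
bot.servo_line(F(.06,0,.104),velocity=.02); st("centred")
hand.move_gripper(.0,70); st("grip")
bot.servo_line(F(.06,0,.121),velocity=.03);bot.dwell(.2); st("lift")
E
```

```text
centred t4.6 p [0.6534 0.0518 0.1054] F [-4.4 -5.7 10.5] M [-0.8   0.86  0.02] w0.0434 g24
grip t4.8 p [0.6535 0.0518 0.1056] F [-4.7 -6.9 12.6] M [-0.8   1.01  0.05] w0.0425 g69
lift t5.7 p [0.6531 0.0517 0.1199] F [  2.7  -6.5 -10.1] M [-0.89 -0.55  0.05] w0.0421 g72
```

```bash
sed -i 's/^C=.*/C=np.array([.5933,.0529]); YAW=-.019/' h.py && python3 - <<'E'
from h import *
bot.servo_line(F(.06,0,.1240),velocity=.03);bot.dwell(.1); st("lift")
for k in range(1,7):
    bot.servo_line(F(.06,0,.1240),Q(-.74+1.31*k/6),velocity=.1); o=st(k)
    if np.linalg.norm(o["wrist_force"])>35 or abs(o["ft_torque"][2])>1.5: print("stop");break
snap("scene","pics/turned.png")
E
```

```text
lift t6.1 p [0.653  0.0515 0.1234] F [  3.3  -3.4 -10.6] M [-0.42 -0.52 -0.01] w0.0422 g73
1 t6.5 p [0.6531 0.0515 0.1237] F [  2.9  -4.1 -11.5] M [-0.59 -0.42  0.04] w0.0425 g72
2 t6.8 p [0.6531 0.0514 0.1238] F [  3.1  -3.8 -12.2] M [-0.61 -0.52  0.03] w0.0424 g72
3 t7.2 p [0.6531 0.0514 0.1238] F [  2.6  -4.  -11.7] M [-0.68 -0.5   0.02] w0.0423 g72
4 t7.6 p [0.6532 0.0514 0.1238] F [  3.4  -5.  -11.7] M [-0.68 -0.47 -0.  ] w0.0425 g72
5 t7.9 p [0.6532 0.0514 0.1238] F [  3.6  -4.  -12.3] M [-0.7  -0.39 -0.01] w0.0424 g72
6 t8.3 p [0.6532 0.0514 0.1238] F [  3.5  -4.5 -11.8] M [-0.82 -0.36  0.01] w0.0426 g72
```

```bash
python3 - <<'E'
from h import *
for z in(.120,.118,.1165,.1155):
    bot.servo_line(F(.06,0,z),velocity=.03); st(z)
hand.move_gripper(.075,20); st("open")
bot.servo_line(F(.06,0,.21),velocity=.2)
bot.reach(F(-.08,-.05,.20),Q(np.pi/2)); st()
c=snap("scene","pics/s2.png");t=snap("top","pics/t2.png")
w=snap("wrist","pics/w2.png")
a=cv2.resize(c["frame"][150:280,205:325,::-1],None,fx=4,fy=4,interpolation=cv2.INTER_CUBIC)
cv2.imwrite("pics/parked.png",np.hstack([a[:420],cv2.resize(w["frame"][:,:,::-1],(320,420))]))
E
```

```text
0.12 t8.6 p [0.6532 0.0514 0.1198] F [  4.   -4.9 -11.8] M [-0.78 -0.41  0.03] w0.0424 g73
0.118 t8.9 p [0.6532 0.0514 0.1179] F [  3.5  -4.1 -10.1] M [-0.8  -0.35  0.02] w0.0424 g73
0.1165 t9.1 p [0.6533 0.0513 0.1169] F [ 1.3 -4.8 -6.9] M [-0.93 -0.08 -0.03] w0.0423 g74
0.1155 t9.4 p [0.6534 0.0514 0.1168] F [-0.7 -5.9  2. ] M [-0.97  0.49 -0.01] w0.0422 g74
open t9.8 p [0.6534 0.052  0.1158] F [ 0.2 -0.   0.3] M [ 0.02 -0.03  0.02] w0.0750 g0
 t11.4 p [0.5126 0.0045 0.1994] F [ 0.9 -0.7 -0.1] M [-0.   -0.04  0.06] w0.0753 g0
```

View pics/parked.png

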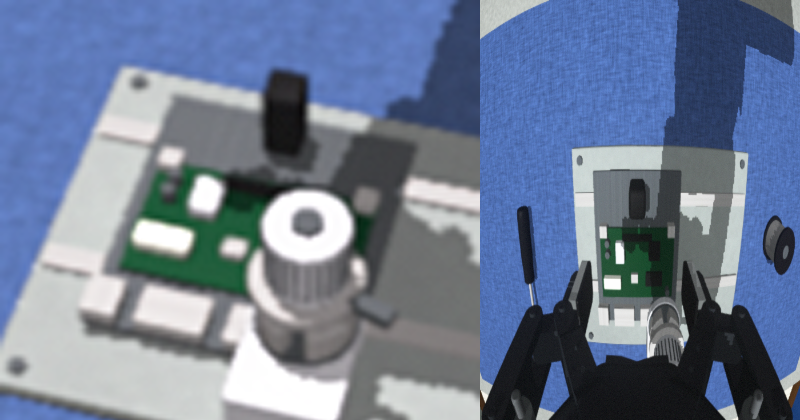

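The collar stays parked up: in the left crop its nose (at about 378,308) points to the fixture's +y. The handle is upright at (285,110). I measured the park height as 11 mm, as specified. Now the tray.

```bash
python3 - <<'E'
from h import *
bot.servo_line(F(-.08,-.05,.062),velocity=.15); st("down")
hand.move_gripper(0,30); st("closed"); bot.dwell(.2); o=st("settled")
R=np.array([[np.cos(YAW),np.sin(YAW)],[-np.sin(YAW),np.cos(YAW)]])
print("fixture",R@(np.array(o["position"])[:2]-C))
E
```

```text
down t12.6 p [0.5129 0.0045 0.0626] F [-0.9  0.7 -0.4] M [ 0.04 -0.03  0.03] w0.0746 g0
closed t13.1 p [0.5126 0.0044 0.0625] F [-0.8  0.7  6.1] M [-0.02  0.21 -0.  ] w0.0234 g32
settled t13.3 p [0.5126 0.0044 0.0625] F [-2.   0.   5.7] M [0.02 0.21 0.01] w0.0235 g32
fixture [-0.07973921 -0.04998339]
```

```bash
python3 - <<'E'
from h import *
R=np.array([[np.cos(YAW),np.sin(YAW)],[-np.sin(YAW),np.cos(YAW)]])
for y in(-.03,0,.03,.05):
    bot.servo_line(F(-.08,y,.062),velocity=.06); o=st(y)
    if np.linalg.norm(o["wrist_force"])>25: print("stop");break
bot.dwell(.3);o=st();print("fixture",R@(np.array(o["position"])[:2]-C))
hand.move_gripper(.07,20); bot.servo_line(F(-.08,.05,.20),velocity=.2)
t=snap("top","pics/t3.png");s=snap("scene","pics/s3.png")
a=cv2.resize(t["frame"][165:275,205:325,::-1],None,fx=3.4,fy=3.4,interpolation=cv2.INTER_CUBIC)
b=cv2.resize(s["frame"][150:260,220:330,::-1],None,fx=3.4,fy=3.4,interpolation=cv2.INTER_CUBIC)
cv2.imwrite("pics/slid.png",np.hstack([a,b])); print(px(t,F(.06,0,.032)))
E
```

```text
-0.03 t13.8 p [0.513  0.0249 0.0625] F [-1.8  1.   6.6] M [ 0.21  0.22 -0.05] w0.0234 g32
0 t14.5 p [0.5135 0.0548 0.0625] F [-1.7  1.4  5.4] M [ 0.18  0.18 -0.01] w0.0235 g32
0.03 t15.1 p [0.5141 0.0848 0.0625] F [-1.9  2.   6. ] M [ 0.2   0.23 -0.02] w0.0235 g32
0.05 t15.6 p [0.5145 0.1049 0.0625] F [-1.5  1.7  4.7] M [ 0.21  0.26 -0.02] w0.0235 g32
 t15.9 p [0.5145 0.1047 0.0626] F [-1.   1.4  4.9] M [0.24 0.25 0.02] w0.0236 g32
fixture [-0.07980103  0.05029912]
[285.7 201.6]
```

View pics/slid.png

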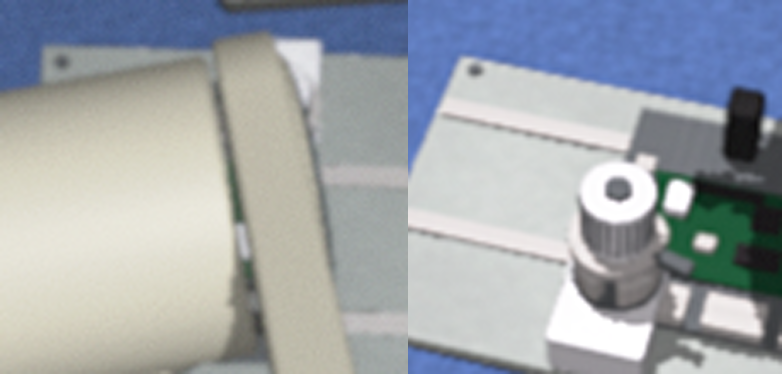

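The tray has moved 100 mm (handle at y ≈ +50 mm) and the collar is still parked. Now I'll turn the collar back.

```bash
python3 - <<'E'
from h import *
hand.move_gripper(.08,20)
bot.reach(F(.06,0,.21),Q(.57)); bot.servo_line(F(.06,0,.1155),velocity=.12); st("down")
hand.move_gripper(0,70); st("grip")
bot.servo_line(F(.06,0,.1245),velocity=.03);bot.dwell(.1); st("lift")
for k in range(5,-1,-1):
    bot.servo_line(F(.06,0,.1245),Q(-.74+1.31*k/6),velocity=.1); o=st(k)
    if np.linalg.norm(o["wrist_force"])>35 or abs(o["ft_torque"][2])>1.5: print("stop");break
else:
    for z in(.120,.116,.112,.109,.107,.1055,.1045):
        bot.servo_line(F(.06,0,z),velocity=.03); o=st(z)
        if o["wrist_force"][2]>12: print("stop");break
E
```

```text
down t19.4 p [0.6538 0.0519 0.1163] F [ 0.6 -1.  -0.2] M [0.01 0.01 0.03] w0.0800 g0
grip t19.8 p [0.6536 0.0517 0.1165] F [-1.9 -1.9  5.2] M [-0.07  0.3  -0.  ] w0.0426 g70
lift t20.4 p [0.6533 0.0517 0.1241] F [  4.3  -2.1 -12.8] M [ 0.08 -1.04 -0.04] w0.0421 g72
5 t20.8 p [0.6534 0.0517 0.1243] F [  4.   -0.9 -11.8] M [-0.11 -1.06 -0.02] w0.0421 g72
4 t21.1 p [0.6534 0.0517 0.1245] F [  5.5  -0.9 -11.6] M [-0.21 -1.15 -0.03] w0.0423 g72
3 t21.5 p [0.6534 0.0517 0.1245] F [  4.2  -1.  -12. ] M [-0.2  -1.24  0.  ] w0.0423 g72
2 t21.9 p [0.6535 0.0516 0.1246] F [  5.2  -2.1 -12.8] M [-0.44 -1.21 -0.  ] w0.0418 g72
1 t22.2 p [0.6534 0.0515 0.1245] F [  5.1  -2.4 -11.2] M [-0.63 -1.18 -0.04] w0.0420 g72
0 t22.6 p [0.6534 0.0515 0.1245] F [  4.4  -2.2 -11. ] M [-0.58 -1.11 -0.04] w0.0424 g72
0.12 t22.9 p [0.6534 0.0515 0.1197] F [  3.3  -2.4 -10.9] M [-0.64 -1.16 -0.  ] w0.0422 g73
0.116 t23.2 p [0.6535 0.0516 0.1156] F [ 4.3 -2.8 -9.9] M [-0.72 -1.11 -0.  ] w0.0425 g73
0.112 t23.5 p [0.6535 0.0516 0.1115] F [ 4.6 -2.6 -8.8] M [-0.81 -1.01  0.04] w0.0423 g73
0.109 t23.7 p [0.6535 0.0516 0.1085] F [ 4.1 -3.7 -7.4] M [-0.76 -1.09  0.03] w0.0424 g73
0.107 t24.0 p [0.6535 0.0516 0.1066] F [ 4.1 -3.5 -7.7] M [-0.85 -1.07  0.02] w0.0422 g73
0.1055 t24.2 p [0.6535 0.0516 0.1057] F [ 3.3 -4.9 -3.3] M [-0.89 -0.78 -0.01] w0.0426 g74
0.1045 t24.5 p [0.6537 0.0517 0.1056] F [ 0.3 -4.5  4.4] M [-0.86 -0.42  0.03] w0.0421 g75
```

```bash
python3 - <<'E'
from h import *
hand.move_gripper(.08,20); st("open")
bot.servo_line(F(.06,0,.21),velocity=.2)
bot.reach(np.array([.273,-.45,.25]),Q(-.74)); st()
s=snap("scene","pics/s4.png");t=snap("top","pics/t4.png")
a=cv2.resize(t["frame"][130:270,140:330,::-1],None,fx=2.6,fy=2.6)
b=cv2.resize(s["frame"][150:290,205:325,::-1],None,fx=2.6,fy=2.6)
cv2.imwrite("pics/end.png",np.hstack([a,b]))
E
```

```text
open t24.9 p [0.653  0.052  0.1043] F [0.7 0.8 0.5] M [ 0.    0.05 -0.  ] w0.0800 g0
 t27.8 p [ 0.2737 -0.4498  0.2499] F [-0.9  1.1 -0.1] M [-0.    0.08 -0.02] w0.0799 g0
```

View pics/end.png

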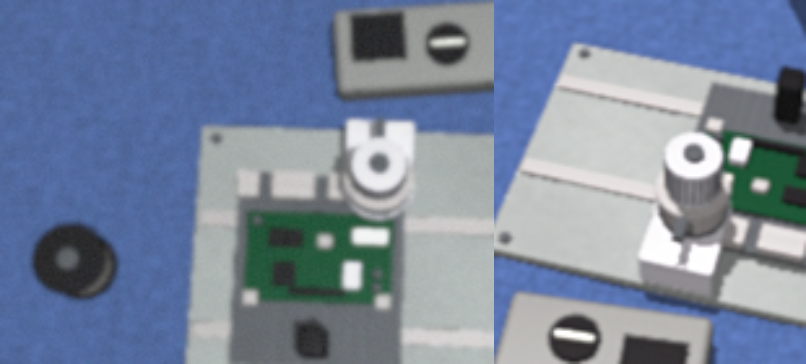

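The collar's nose points to +x again (left crop, about 378,128) and the collar sits at the locked height. The tray is at its far end, and the spool and meter look undisturbed.

```bash
python3 -c "
from h import *
print(hand_in())"
```

```text
the job is handed in; nothing more can be done
None
```

The job is handed in: the collar was parked, the tray slid 100 mm to its last notch, and the collar turned back and dropped to its measured locked height at about 25 s, with the gripper clear; the result of the judging was not shown.

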